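# Hold the try square in the corner of a post stand

### The arm

A 6-joint arm with a two-finger parallel gripper is mounted at the origin on a cart in front of the work surface, level with it; the furniture and walls round the work are solid. World frame = base frame: x ahead of the robot, y to its left, z up, the work surface at z = 0. Lengths are in m, angles in rad, forces in N, time in s.
With the tool pointing down it reaches from about 0.35 to 1 m from the base axis. Payload 7.1 kg.
Tool frame: the origin (TCP) lies on the centre line of the jaws, within the pads' length; the fingertips stand 25 mm ahead of it and the grasp point (between the pads) lies 6 mm ahead of it; z points along the fingers, y is the direction in which the jaws open and shut (so a half turn about z gives the same grasp; the last joint's range is limited). The gripper opens to 85 mm and grips with 20 to 120 N. Pads are 22 mm wide; open, the fingers measure 114 mm over their backs; the gripper's body (76 mm by 85 mm) begins 54 mm behind the grasp point. The pads swing forward as they close: fully open they stand 13 mm farther back than shut.
Start: joints at [1.111, 0.423, 1.63, -0, 1.089, -0.019], TCP at [0.267, 0.565, 0.256] pointing down, gripper open.
Joint ranges: [-3, 3], [-0.9, 2.11], [0.09, 2.58], [-1.31, 4.45], [0.11, 2.69], [-2.54, 2.54]. Speed limits (rad/s): [2.39, 2.39, 3.01, 3.14, 3.14, 3.14].

### API

Orientations are given as a unit quaternion [x, y, z, w].
In Python, from cell import arm gives the robot as it stands.
- The arm moves only by the tool move_arm, never from a script. Its argument "series" is a list of rows, each a list of 7 numbers: the closure, from 0 (fully open) to 1 (shut), then the shift along the tool's x, y, z in mm, then the turn, a rotation vector about the tool's x, y, z in rad. A call has 1 to 20 rows; each row shifts and turns the pose as measured when the row begins, along the tool's axes as they then stand; what a row does not reach is not made up. A row lasts 1/8 s, in which the tool goes at most 62.5 mm and 10.7 degrees, less where a joint would pass 70% of its speed; a pose out of reach is approached as far as the arm can. A call is refused whole if a number of a shift passes 62.5 or a number of a turn 0.188, either way. A call with a gripper value outside its range is refused whole. The fingers move at their own pace and stop on an object; "newtons" is the grip in N (left out, the last holds). Time passes only in rows, so rows that do not move let the fingers close. It gives the time, the measured TCP pose, the force and the opening at its end, in the units of the state.
- arm.sense(): the state, without advancing time (a new reading comes with each control period).
- arm.grab_frame(name): name is "scene" or "top" or "wrist"; returns the picture (400x640x3 uint8, red, green, blue); there is no depth.
- arm.camera_params(name): a dict with "camera_matrix" (3x3 intrinsics, pixels), "rvec" (rotation vector, rad) and "tvec" (3), from world to camera coordinates, as OpenCV has them. Camera axes: x right, y down, z forward; pixel columns grow to the right and rows downward; lengths in m; the calibration is good to about 2 mm. A picture is of the moment at which its call begins: read the wrist's pose just before it. camera_params takes no time and is no camera call; for the wrist camera it gives the pose at the moment of the call.
- arm.job_done(): hands the job in, once; it reports no verdict.
The state is a dict: "time": time; "joint_positions": joint angles; "dq": joint speeds; "joint_torque": joint torques, N m; "position": TCP position; "ee_rot": TCP orientation; "wrist_force": force on the tool from outside, world axes, zero at the start; "torque": the same for the moment, N m; "finger_gap": finger opening in m.
Only numpy, scipy, OpenCV 4.12 (cv2) and the standard library are available. Lean on these libraries where they do the work, as an engineer would, in place of code of your own. Each camera call takes 0.05 s, during which the arm holds its last target. There are 200 camera calls.

### The job

The corner of the newly glued post stand has to be held true: first clear its baseboard by packing the dropper bottle and the glass cap upright, side by side, into the small blue tray. Then stand the try square on the baseboard, centred on the post, and push it into the corner until its stock sits flat on the board and its upright edge touches the post; finish while still gripping it and pressing it firmly against both (about 10 N each way). Leave the tape roll and the spirit lamp behind the board and the little calibration weight where they are.

Things in the scene. Friction and masses are not known exactly. Their poses are not given: they have to be found in the camera images.
- baseboard: Plywood baseboard, fixed to the table: 90 (x) x 240 (y) x 16 mm. Origin: centre of its underside, z up, y along its length. The post stands at its -y end; the rest of its top is free for the square once the bottle and the cap are cleared. It can be turned by up to 0.3 rad
- post: Wooden post glued on the baseboard: 40 x 40 mm, 100 mm tall, rigid, axes as the baseboard's. Origin: centre of its underside, on the board's top, 100 mm from the board's centre towards -y. Its flat face on the +y side, 80 mm from the board's centre, forms the corner with the board
- corner (a point): The corner: point on the board's top at the foot of the post's +y face, midway across the post. Axes as the baseboard's: x along the corner line, y away from the post, z up. The square's origin belongs here, with the axes of both alike. A square that is pressed down rubs: sliding it takes about as much force as presses it down
- try_square: Grey try square, steel blade, 0.2 kg, standing upright on the table, yaw within 0.4 rad. Origin: outer heel (bottom outer corner, mid thickness). Stock: bar 20 mm thick (x), 140 mm long (y 0 to 140), 30 mm high (z 0 to 30); blade 5 mm thick, 26 mm wide (y 0 to 26), its top at z = 100 mm. The outer edge of blade and stock (y = 0) goes against the post, the underside (z = 0) on the board
- square_grip (a point): Good place to grip the square: in the middle of the stock's height (z = 15 mm) and thickness, 95 mm from the heel along y; grip across x (20 mm), from above; the blade stays clear of the gripper there
- parts_tray: Blue open tray, fixed to the table, turned by up to 0.4 rad: outside 50 (x) x 74 (y) x 16 mm high, walls and floor 4 mm, inside 42 x 66 mm. Origin: centre of its underside. Bottle and cap fit side by side along y, either way round, with about 10 mm to spare in all
- bottle: Small amber dropper bottle with a white nozzle, 22 mm diameter, 52 mm tall, 20 g; the straight body is 31 mm high. Origin: centre of its underside. Starts upright on the baseboard
- glass_cap: Clear glass cap with a rounded top (mouth down), 34 mm diameter, 31 mm tall, 20 g. Origin: centre of its underside. Starts upright on the baseboard; bottle and cap stand in a row along y, about 50 mm apart, either one nearer to the post
- tape: Roll of brown tape, 96 mm diameter, 48 mm tall, bystander behind the baseboard. Origin: centre of its underside
- lamp: Glass spirit lamp, 73 mm diameter, 72 mm tall, bystander behind the baseboard. Origin: centre of its underside
- weight: Metal calibration weight, 19 mm diameter, 26 mm tall, bystander near the table's front edge. Origin: centre of its underside
There are look-alikes about, which are no part of the job. There is more than one size of the bottle; the one meant has the size given above.

How it is judged:
By the outcome, as a careful person would: the job done as asked, in the order asked, and still so for the second after the job is handed in, while the arm keeps its last pose, push and grip.
It also fails if it takes over 72 s, if anything falls off the work surface, if the arm or the gripper's body presses on something with over 40 N, if the wrist force passes 120 N, or if a joint passes its speed limit or range.

## Working session

There is one attempt and no reset: what is moved stays moved. The work goes in short steps, Python scripts to look and compute and a tool call to move; the robot and the scene stay as the last step left them, time stands still between calls to the robot, and variables do not carry over. Pictures are saved under pics/ and viewed, about 8 in all and at most 12, crops included, and the job is handed in when it is done.

Besides the shell and the picture viewer there is one more tool, called after "Emit:" as name([rows], argument=value, ...), one row to a line, values as JSON. move_arm: Moves the arm, as the interface text tells. Its arguments: {"type":"object","properties":{"series":{"type":"array"},"newtons":{"type":"number"}},"required":["series"]}

```bash
mkdir -p pics
cat > h.py <<'E'
import numpy as np, cv2
from cell import arm
from scipy.spatial.transform import Rotation as R
def ray(cam,uv):
    p=arm.camera_params(cam) if isinstance(cam,str) else cam
    K=np.array(p["camera_matrix"]);Rm=cv2.Rodrigues(np.array(p["rvec"],float))[0];t=np.array(p["tvec"],float).ravel()
    d=Rm.T@np.linalg.inv(K)@np.array([uv[0],uv[1],1.]);return -Rm.T@t,d
def onz(cam,uv,z):
    c,d=ray(cam,uv);return c+d*(z-c[2])/d[2]
def px(cam,P):
    p=arm.camera_params(cam) if isinstance(cam,str) else cam
    return cv2.projectPoints(np.array(P,float).reshape(-1,1,3),np.array(p["rvec"],float),np.array(p["tvec"],float),np.array(p["camera_matrix"],float),None)[0].reshape(-1,2)
def snap(cam,f):
    im=cv2.cvtColor(arm.grab_frame(cam),cv2.COLOR_RGB2BGR);cv2.imwrite("pics/"+f,im);return im
def to_tool(P,yaw=None):
    """tool-axes shift (mm) from current TCP to world P; and turn about tool z so tool y-axis heads along yaw"""
    s=arm.sense();Rm=R.from_quat(s["ee_rot"]).as_matrix()
    print("pos",np.round(s["position"],4),"shift",np.round(Rm.T@(np.array(P)-s["position"])*1000,1))
    if yaw is not None:
        a=Rm.T@np.array([np.cos(yaw),np.sin(yaw),0]);d=np.arctan2(a[1],a[0])-np.pi/2
        d=(d+np.pi/2)%np.pi-np.pi/2;print("turn z",round(d,3),"q",np.round(s["joint_positions"],2))
E
python3 - <<'E'
from h import *
a=snap("scene","s0.png");b=snap("top","t0.png")
s=arm.sense()
for k,v in s.items():print(k,np.round(v,3))
for c in("scene","top"):print(c,np.round(ray(c,(320,200)),3),arm.camera_params(c)["camera_matrix"][0][0])
E
```

```text
time 0.1
joint_positions [ 1.111  0.424  1.631  0.     1.089 -0.019]
dq [-0.    -0.002 -0.003 -0.     0.    -0.001]
joint_torque [-0.0000e+00 -5.5842e+01 -2.8245e+01  0.0000e+00  3.0000e-03  0.0000e+00]
position [0.266 0.565 0.256]
ee_rot [ 0.219  0.976 -0.001 -0.   ]
wrist_force [-1.033  0.254 -1.286]
torque [-0.023  0.046  0.002]
finger_gap 0.085
scene [[ 0.087 -0.813  0.665]
 [ 0.423  0.725 -0.544]] 406.5530985163009
top [[ 0.336 -0.014  1.287]
 [ 0.185 -0.019 -0.983]] 380.34751317781604
```

View pics/t0.png

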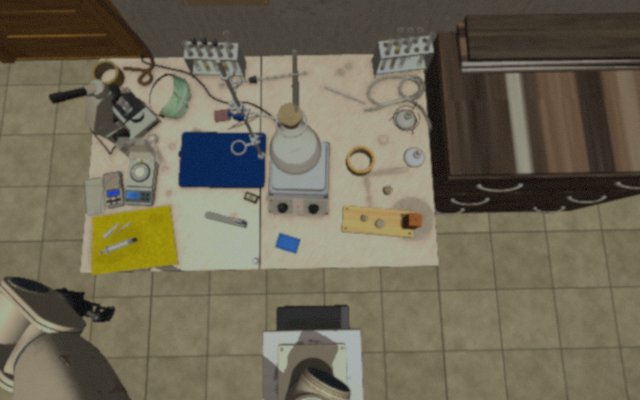

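View pics/s0.png

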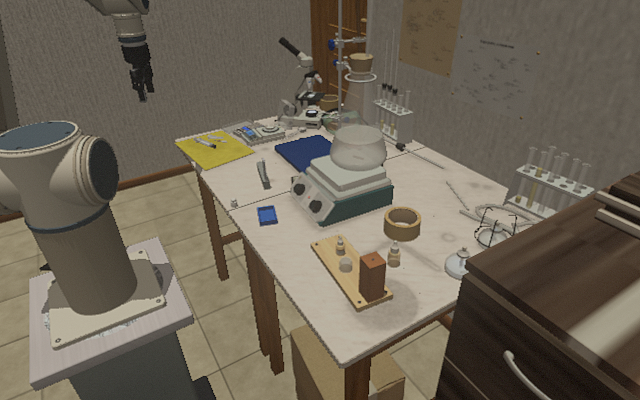

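The top view shows the board from (343,207) to (420,237), with the post at its right end and the cap and bottle at about (380,223) and (364,218). The tray is at (287,243), the square at (226,219) and the weight at (257,260). In the scene view, the bottle on the board is at (341,243), the cap at (345,265), and a look-alike bottle stands behind the board at (394,255).

Run:
```python
from h import *
for n,uv,z in[("boardL",(343,219),.016),("post",(411,219),.116),("cap",(380,223),.047),("bot",(364,218),.068),("tray",(288,243),.016),("sqA",(206,215),.03),("sqB",(246,223),.03),("weight",(257,260),.026),("tape",(360,160),.048),("plate front",(298,213),.05)]:print(n,np.round(onz("top",uv,z),3))
print("bottle base scene",np.round(onz("scene",(341,252),.016),3),"cap base scene",np.round(onz("scene",(345,270),.016),3))
print("wrist",np.round(ray("wrist",(320,200)),3),arm.camera_params("wrist")["camera_matrix"][0][0],R.from_quat(arm.sense()["ee_rot"]).as_matrix().round(2))
a=cv2.imread("pics/t0.png")[195:275,190:430]
cv2.imwrite("pics/t0c.png",cv2.resize(a,None,fx=3.3,fy=3.3,interpolation=cv2.INTER_CUBIC))
```

```text
boardL [ 0.509 -0.115  0.016]
post [ 0.491 -0.318  0.116]
cap [ 0.489 -0.233  0.047]
bot [ 0.504 -0.179  0.068]
tray [0.431 0.071 0.016]
sqA [0.528 0.343 0.03 ]
sqB [0.499 0.209 0.03 ]
weight [0.377 0.172 0.026]
tape [ 0.704 -0.176  0.048]
plate front [0.527 0.035 0.05 ]
bottle base scene [ 0.514 -0.177  0.016] cap base scene [ 0.486 -0.236  0.016]
wrist [[ 0.207  0.595  0.374]
 [ 0.237 -0.124 -0.964]] 316.42236610624536 [[-0.9   0.43 -0.  ]
 [ 0.43  0.9  -0.  ]
 [ 0.   -0.   -1.  ]]
```

View pics/t0c.png

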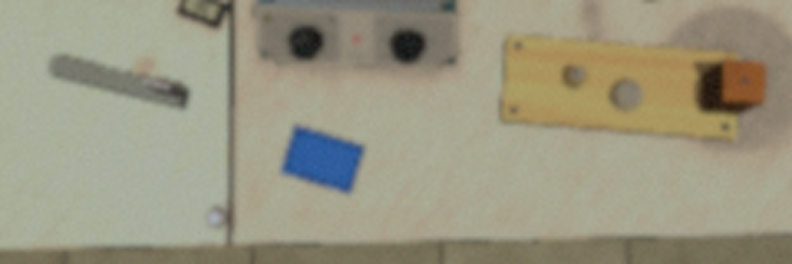

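The heel (blade) end of the square is the one towards the hotplate, at crop (185,97). The tray's corners are at crop (295,126), (363,147), (350,192) and (283,171). Next I'll move the wrist camera over the tray and square.

Emit:
move_arm([
  [0,0,0,0,0,0,-0.147],
  [0,0,0,0,0,0,-0.147],
  [0,0,0,0,0,0,-0.147],
  [0,-22,-56,0,0,0,0],
  [0,-22,-56,0,0,0,0],
  [0,-22,-56,0,0,0,0],
  [0,-22,-56,0,0,0,0],
  [0,-22,-56,0,0,0,0],
  [0,-22,-56,0,0,0,0],
  [0,-22,-56,0,0,0,0],
  [0,0,0,0,0,0,0],
])

```text
time: 1.48
position: [0.4298, 0.1633, 0.2534]
ee_rot: [-0.009, 1.0, -0.002, -0.001]
wrist_force: [-1.4, 0.7, -0.1]
finger_gap: 0.0857
```

```bash
cat >> h.py <<'E'
import pickle
def wsnap(f):
    p=arm.camera_params("wrist");im=snap("wrist",f);pickle.dump(p,open("pics/"+f+".p","wb"));return im,p
E
python3 - <<'E'
from h import *
im,p=wsnap("w1.png");s=arm.sense();print(s["position"],s["ee_rot"],s["time"])
E
```

```text
[0.42925273 0.16472125 0.25334332] [-0.0095411   0.99995153 -0.0021217  -0.00118473] 1.525
```

View pics/w1.png

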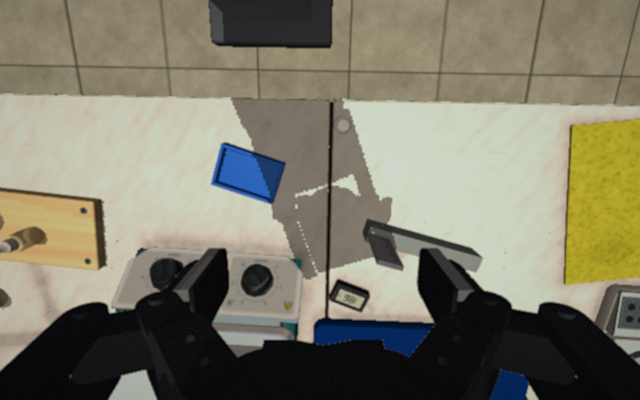

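The wrist view has image up toward the robot and image right along +y. The tray corners are at about (222,143), (285,162), (273,202) and (211,182). The square's heel is near (370,221), its stock ends at (480,260), and its blade top is near (390,268).

Emit:
move_arm([
  [0,-2,-52,0,0,0,0],
  [0,-2,-52,0,0,0,0],
  [0,-2,-52,0,0,0,0],
  [0,-2,-52,0,0,0,0],
  [0,-2,-52,0,0,0,0],
  [0,-2,-52,0,0,0,0],
  [0,-2,-52,0,0,0,0],
  [0,0,0,0,0,0,0],
])

```text
time: 2.52
position: [0.4555, -0.1987, 0.2539]
ee_rot: [-0.018, 1.0, -0.001, -0.0]
wrist_force: [-0.5, 1.0, 0.0]
finger_gap: 0.0854
```

Run:
```python
from h import *
im,p=wsnap("w2.png");s=arm.sense();print(s["position"].round(4),s["ee_rot"].round(3),s["time"])
p1=pickle.load(open("pics/w1.png.p","rb"));a=cv2.imread("pics/w1.png");hsv=cv2.cvtColor(a,cv2.COLOR_BGR2HSV)
m=cv2.inRange(hsv,(100,120,40),(125,255,255));m[:120]=0;m[220:]=0;m[:,:190]=0;m[:,310:]=0
v,u=np.nonzero(m)
h=cv2.convexHull(np.c_[u,v].astype(np.int32))[:,0]
P=np.array([onz(p1,q,.016)[:2] for q in h])
r=cv2.minAreaRect((P*1000).astype(np.float32));print("tray",r)
for q in [(370,221),(480,260)]:print(onz(p1,q,.03).round(3),onz(p1,q,0).round(3))
c=a[200:290,340:500];d=cv2.resize(c,None,fx=4,fy=4,interpolation=cv2.INTER_CUBIC)
cv2.imwrite("pics/w2c.png",np.vstack([cv2.copyMakeBorder(d,0,0,0,0,0),cv2.resize(im[0:400],(640,400))[ :240]]))
```

```text
[ 0.4551 -0.1971  0.2537] [-0.019  1.    -0.    -0.001] 2.575
tray ((431.91839599609375, 77.37193298339844), (73.09539794921875, 50.297508239746094), 72.29670715332031)
[0.482 0.218 0.03 ] [0.492 0.223 0.   ]
[0.528 0.35  0.03 ] [0.542 0.366 0.   ]
```

View pics/w2c.png

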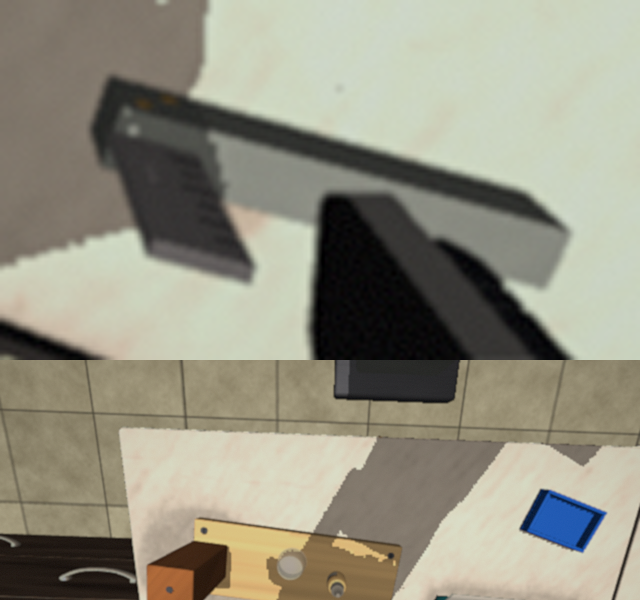

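The upper crop shows the square's near side as a dark strip and its top face as light. In crop pixels, the top-face tip corners are (568,232) and (545,288), and the blade top runs from (150,253) to (250,283). The lower crop shows the board's near corners at (195,157) and (402,185), the cap at (290,205), the nozzle at (337,230) and the tray at (563,160).

Run:
```python
from h import *
im=cv2.imread("pics/w2.png");p=pickle.load(open("pics/w2.png.p","rb"));p1=pickle.load(open("pics/w1.png.p","rb"))
for n,q,z in[("tipnear",(482,258),.03),("tipfar",(476.2,272),.03),("heelnear",(369.5,226.5),.03),("blade0",(377.5,263.3),.1),("blade26",(402.5,270.7),.1)]:print(n,onz(p1,q,z).round(4))
t=np.array([onz(p,q,.016) for q in[(543,129),(606,152),(585,191),(520,170)]]);print("tray w2",t.round(3).tolist(),t.mean(0).round(4))
c=cv2.resize(im[150:330,135:415],None,fx=2.8,fy=2.8,interpolation=cv2.INTER_CUBIC)
cv2.imwrite("pics/w2d.png",c)
```

```text
tipnear [0.5253 0.352  0.03  ]
tipfar [0.5436 0.3479 0.03  ]
heelnear [0.4885 0.2178 0.03  ]
blade0 [0.4995 0.2163 0.1   ]
blade26 [0.5067 0.2404 0.1   ]
tray w2 [[0.399, 0.042, 0.016], [0.421, 0.118, 0.016], [0.466, 0.106, 0.016], [0.445, 0.026, 0.016]] [0.4327 0.073  0.016 ]
```

View pics/w2d.png

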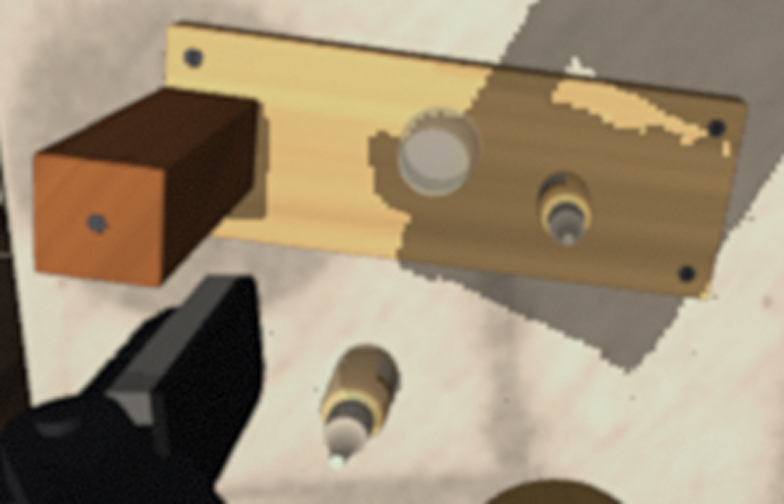

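The crop shows the board's corners at (168,27), (745,103) and (707,297), the post's top face from (36,155) to (160,285), the cap at about (436,152), and the bottle's nozzle tip at (566,238). The larger bottle on the table behind the board is the look-alike.

Run:
```python
from h import *
from scipy.optimize import least_squares
p=pickle.load(open("pics/w2.png.p","rb"))
cr=lambda l:np.array(l,float)/2.8+[135,150]-.3
loc=np.array([[-.045,-.12,.016],[-.045,.12,.016],[.045,.12,.016],[-.02,-.12,.116],[-.02,-.08,.116],[.02,-.08,.116],[.02,-.12,.116],[-.02,-.08,.016]])
uv=cr([[168,25],[746,101],[708,299],[36,155],[165,170],[160,286],[36,271],[260,100]])
W=lambda t:(np.c_[loc,np.ones(8)]@np.array([[np.cos(t[2]),np.sin(t[2]),0],[-np.sin(t[2]),np.cos(t[2]),0],[0,0,1],[t[0],t[1],0]]))
r=least_squares(lambda t:(px(p,W(t))-uv).ravel(),[.49,-.22,-.1]);print(r.x.round(4),r.fun.reshape(-1,2).round(1).tolist())
t=r.x;print("corner",(t[:2]+.08*np.array([np.sin(t[2]),-np.cos(t[2])])).round(4))
# cap: top face circle at z=.047; bottle tip z=.068
print("cap",onz(p,cr([434,158]),.044).round(4),"bottle",onz(p,cr([567,240]),.068).round(4))
for z,q in[(.016,(438,150))]:print("cap silhouette low",onz(p,cr(q),.025).round(4))
C=onz(p,cr([567,240]),.068)
for n,c,rr,zs in[("bot",onz(p,cr([567,240]),.068),.011,(.016,.047)),("cap",onz(p,cr([434,158]),.044),.017,(.016,.03))]:
  for z in zs:
    print(n,z,(((px(p,[[c[0]+rr*np.cos(a),c[1]+rr*np.sin(a),z] for a in np.arange(4)*np.pi/2])+.3-[135,150])*2.8).round().tolist()))
# tray fit
tl=np.array([[-.025,-.037],[-.025,.037],[.025,.037],[.025,-.037]])
p1=pickle.load(open("pics/w1.png.p","rb"))
def tw(t):
  c,s=np.cos(t[2]),np.sin(t[2]);return np.c_[tl@np.array([[c,s],[-s,c]])+t[:2],np.full(4,.016)]
u1=np.array([(222,143),(285,162),(273,202),(211,182)]);u2=np.array([(543,129),(606,152),(585,191),(520,170)])
r=least_squares(lambda t:np.r_[(px(p1,tw(t))-u1).ravel(),(px(p,tw(t))-u2).ravel()],[.43,.075,-.3],loss="soft_l1");print("tray",r.x.round(4),r.fun.round(1))
```

```text
[ 0.501  -0.2288 -0.0986] [[-1.0, -0.4], [1.9, 0.2], [0.8, 0.4], [-1.5, -1.0], [0.1, -0.2], [0.7, 1.4], [-0.9, 1.1], [0.5, -1.1]]
corner [ 0.4931 -0.3084]
cap [ 0.4884 -0.2325  0.044 ] bottle [ 0.5109 -0.1811  0.068 ]
cap silhouette low [ 0.4907 -0.2328  0.025 ]
bot 0.016 [[561.0, 218.0], [588.0, 195.0], [563.0, 169.0], [536.0, 193.0]]
bot 0.047 [[563.0, 246.0], [593.0, 221.0], [566.0, 193.0], [537.0, 219.0]]
cap 0.016 [[440.0, 178.0], [482.0, 140.0], [441.0, 99.0], [400.0, 137.0]]
cap 0.03 [[437.0, 188.0], [480.0, 150.0], [438.0, 107.0], [395.0, 147.0]]
tray [ 0.432   0.0768 -0.2882] [-2.  -0.5 -0.9  0.4 -0.4  1.  -0.5  2.4  5.9 -0.7  1.8 -2.1 -0.7  0.1
  7.1  1. ]
```

Run:
```python
from h import *
to_tool([.489,-.2325,.12],-.0986)
print(R.from_quat(arm.sense()["ee_rot"]).as_matrix().round(3))
```

```text
pos [ 0.4551 -0.1971  0.2537] shift [-32.8 -36.5 133.6]
turn z -1.435 q [-0.43  0.24  1.91 -0.    0.99 -2.04]
[[-0.999 -0.037 -0.002]
 [-0.037  0.999 -0.001]
 [ 0.002 -0.    -1.   ]]
```

Emit:
move_arm([
  [0,0,0,8,0,0,0.171],
  [0,0,0,8,0,0,0.171],
  [0,0,0,8,0,0,0.171],
  [0,0,0,8,0,0,0.171],
  [0,0,0,8,0,0,0.171],
  [0,0,0,8,0,0,0.171],
  [0,0,0,8,0,0,0.171],
  [0,0,0,8,0,0,0.171],
  [0,0,0,8,0,0,0.171],
  [0,0,0,8,0,0,0.171],
  [0,0,0,0,0,0,0],
])

```text
time: 3.95
position: [0.4554, -0.1706, 0.1694]
ee_rot: [0.751, 0.66, -0.001, -0.006]
wrist_force: [-0.5, 0.0, -0.4]
finger_gap: 0.0853
```

Run:
```python
from h import *
to_tool([.489,-.2325,.12],-.0986)
p=arm.camera_params("wrist");print(ray(p,(320,200))[0].round(3),px(p,[[.489,-.2325,.047],[.511,-.181,.068],[.432,.077,.016]]).round())
```

```text
pos [ 0.4554 -0.1706  0.1694] shift [-57.4  41.8  48.6]
turn z -0.03 q [-0.38  0.36  1.99  0.    0.81 -0.26]
[ 0.466 -0.104  0.288] [[ 373.  269.]
 [ 401.  215.]
 [ 244. -149.]]
```

Emit:
move_arm([
  [0,-29,21,24,0,0,-0.03],
  [0,-29,21,24,0,0,0],
  [0,0,0,0,0,0,0],
])

```text
time: 4.32
position: [0.4929, -0.2295, 0.1208]
ee_rot: [0.734, 0.679, -0.0, -0.006]
wrist_force: [-1.6, -0.2, 0.0]
finger_gap: 0.0854
```

Run:
```python
from h import *
to_tool([.489,-.2325,.053],-.0986)
wsnap("w3.png")
```

```text
pos [ 0.4929 -0.2295  0.1208] shift [-3.8 -3.  67.8]
turn z 0.02 q [-0.46  0.51  1.89  0.    0.76 -0.38]
```

View pics/w3.png

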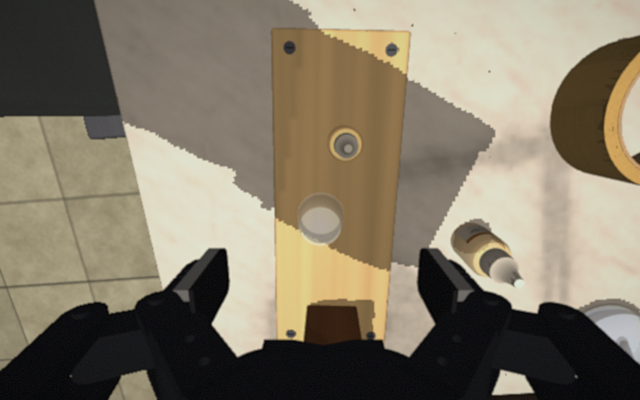

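The wrist view shows the cap between the fingers with its top at (321,223), the bottle's nozzle at (348,148), and the board's far corners at (272,31) and (410,32).

Run:
```python
from h import *
p=pickle.load(open("pics/w3.png.p","rb"))
print("cap",onz(p,(321,223),.045).round(4),"bottle",onz(p,(348,148),.068).round(4),onz(p,(345,142),.045).round(4))
a,b=onz(p,(272,30.5),.016),onz(p,(410.5,32),.016);print(a.round(4),b.round(4),np.linalg.norm(a-b),"yaw",np.arctan2(*(b-a)[1::-1]))
T=np.array([.501,-.2288]);y=-.0986
print(px(p,[[*(T+np.array([[np.cos(y),-np.sin(y)],[np.sin(y),np.cos(y)]])@q),.016] for q in[(-.045,.12),(.045,.12),(-.02,-.08),(.02,-.08)]]).round())
```

```text
cap [ 0.4917 -0.2298  0.045 ] bottle [ 0.5106 -0.1805  0.068 ] [ 0.5104 -0.1792  0.045 ]
[ 0.4697 -0.1077  0.016 ] [ 0.5579 -0.1158  0.016 ] 0.08849159832545514 yaw -0.09192921166775435
[[269.  26.]
 [410.  29.]
 [306. 303.]
 [356. 304.]]
```

Emit:
move_arm([
  [0,-2,-2,22,0,0,0.02],
  [0,0,0,22,0,0,0],
  [0,0,0,22,0,0,0],
  [0,0,0,2,0,0,0],
  [0.4,0,0,0,0,0,0],
  [0.8,0,0,0,0,0,0],
  [1,0,0,0,0,0,0],
  [1,0,0,0,0,0,0],
  [1,0,0,0,0,0,0],
  [1,0,0,0,0,0,0],
], newtons=25)

```text
time: 5.62
position: [0.4914, -0.2246, 0.0597]
ee_rot: [0.736, 0.677, 0.001, -0.003]
wrist_force: [-0.2, 0.3, -1.0]
finger_gap: 0.0275
```

Emit:
move_arm([
  [0.3,0,0,0,0,0,0],
  [0.3,0,0,0,0,0,0],
  [0.3,-5,0,4,0,0,0],
  [0.3,-2,0,4,0,0,0],
  [0.3,0,0,1,0,0,0],
])

```text
time: 6.25
position: [0.4906, -0.2322, 0.0497]
ee_rot: [0.736, 0.677, 0.001, -0.003]
wrist_force: [-0.1, -1.0, -0.1]
finger_gap: 0.0596
```

Run:
```python
from h import *
to_tool([.491,-.231,.052],-.0986);print(arm.sense()["finger_gap"])
wsnap("w4.png")
```

```text
pos [ 0.4906 -0.2322  0.0497] shift [ 1.2  0.3 -2.2]
turn z 0.014 q [-0.47  0.63  1.91  0.01  0.61 -0.39]
0.059619803171215166
```

View pics/w4.png

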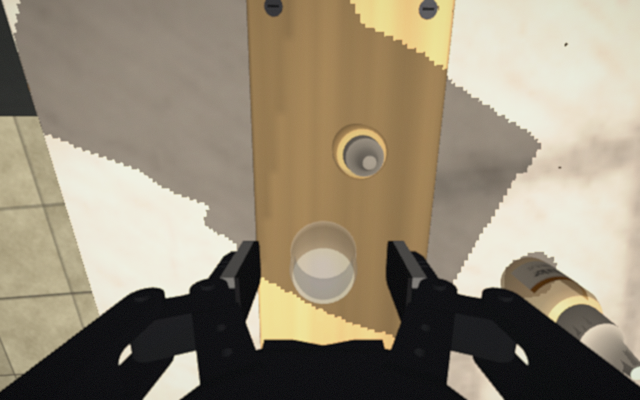

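The cap is still upright and centred between the fingertips, at (323,262). Closing on it.

Emit:
move_arm([
  [1,0,0,0,0,0,0],
  [1,0,0,0,0,0,0],
  [1,0,0,0,0,0,0],
  [1,0,0,0,0,0,0],
])

```text
time: 6.8
position: [0.4907, -0.232, 0.05]
ee_rot: [0.736, 0.677, 0.001, -0.003]
wrist_force: [0.3, -0.7, -0.7]
finger_gap: 0.0302
```

Emit:
move_arm([
  [1,0,0,-10,0,0,0],
  [1,0,0,-25,0,0,0],
  [1,0,0,-25,0,0,0],
  [1,0,0,-20,0,0,0],
  [1,0,0,0,0,0,0],
])

```text
time: 7.42
position: [0.491, -0.2325, 0.1342]
ee_rot: [0.736, 0.677, 0.001, -0.003]
wrist_force: [0.9, 0.4, -0.7]
finger_gap: 0.0301
```

Run:
```python
from h import *
print(arm.sense()["finger_gap"])
to_tool([.432,.077,.12],-.29)
im,p=wsnap("w5.png")
s=arm.sense();Rm=R.from_quat(s["ee_rot"]).as_matrix()
np.save("g.npy",im)
```

```text
0.030147850694820736
pos [ 0.491  -0.2325  0.1342] shift [303.3 -84.9  16.1]
turn z 0.206 q [-0.47  0.48  1.89  0.01  0.78 -0.39]
```

View pics/w5.png

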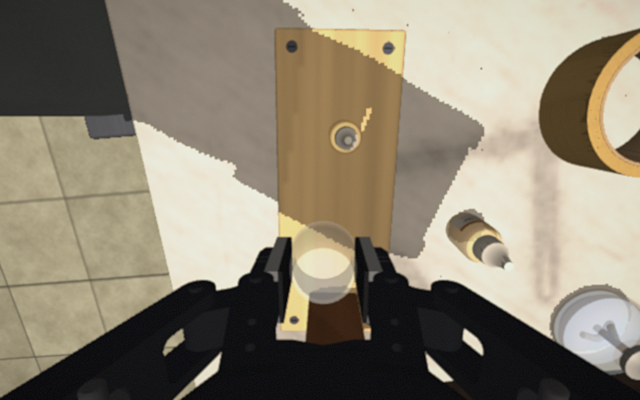

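The cap is held upright between the pads and the bottle is still standing at (347,138). Carrying the cap towards the tray, then measuring the tray.

Emit:
move_arm([
  [1,42,-16,0,0,0,0],
  [1,42,-16,0,0,0,0],
  [1,42,-16,0,0,0,0],
  [1,42,-16,0,0,0,0],
  [1,42,-12,0,0,0,0],
  [1,20,0,0,0,0,0.1],
  [1,0,0,0,0,0,0.1],
  [1,0,0,0,0,0,0],
])

```text
time: 8.48
position: [0.4285, 0.0104, 0.1293]
ee_rot: [0.802, 0.597, -0.003, -0.006]
wrist_force: [-0.4, -0.4, -0.3]
finger_gap: 0.0307
```

```bash
cat > tray.py <<'E'
from h import *
from scipy.optimize import least_squares
im,p=wsnap("tr.png");hsv=cv2.cvtColor(im,cv2.COLOR_BGR2HSV)
m=cv2.inRange(hsv,(100,110,30),(125,255,255));n,l,st,c=cv2.connectedComponentsWithStats(m)
for i in range(1,n):
  if st[i,4]>300:
    print("blob",st[i]);v,u=np.nonzero(l==i);h=cv2.convexHull(np.c_[u,v].astype(np.int32))[:,0]
    P=np.array([onz(p,q,.016)[:2] for q in h]);print(cv2.minAreaRect((P*1000).astype(np.float32)),px(p,[[.432,.077,.016]]).round())
print(arm.sense()["finger_gap"]);to_tool([.428,.065,.1],-.29)
E
python3 tray.py
```

```text
blob [ 269   63   72  107 7324]
((433.36358642578125, 76.547119140625), (72.84689331054688, 49.07264709472656), 72.03911590576172) [[302. 118.]]
0.030401424048448405
pos [0.4285 0.0102 0.1294] shift [ 52.2 -15.7  29.7]
turn z 0.0 q [-0.01  0.36  2.13  0.01  0.66  0.27]
```

Emit:
move_arm([
  [1,26,-7,15,0,0,0.02],
  [1,25,-7,15,0,0,0],
  [1,0,0,0,0,0,0],
])

```text
time: 8.9
position: [0.4301, 0.0632, 0.0984]
ee_rot: [0.807, 0.591, -0.003, -0.006]
wrist_force: [0.5, -0.7, -0.4]
finger_gap: 0.0302
```

Run:
```python
from h import *
to_tool([.429,.064,.04],-.31)
```

```text
pos [0.4301 0.0632 0.0984] shift [ 0.3 -0.6 58.4]
turn z 0.003 q [0.11 0.44 2.13 0.01 0.59 0.41]
```

Emit:
move_arm([
  [1,0,-1,20,0,0,0],
  [1,0,0,20,0,0,0],
  [1,0,0,10,0,0,0],
  [1,0,0,3,0,0,0],
  [1,0,0,0,0,0,0],
])

```text
time: 9.52
position: [0.43, 0.0611, 0.0453]
ee_rot: [0.806, 0.592, -0.002, -0.006]
wrist_force: [-0.1, 0.9, -0.7]
finger_gap: 0.0304
```

Run:
```python
from h import *
to_tool([.429,.064,.039],-.31);print(arm.sense()["wrist_force"])
```

```text
pos [0.43   0.0611 0.0453] shift [ 2.5 -1.7  6.3]
turn z 0.005 q [0.11 0.55 2.14 0.02 0.46 0.4 ]
[-0.12644009  0.91481297 -0.68264613]
```

Emit:
move_arm([
  [1,3,-1,0,0,0,0],
  [1,0,0,5,0,0,0],
  [1,0,0,1,0,0,0],
  [1,0,0,0,0,0,0],
])

```text
time: 10.02
position: [0.4307, 0.0644, 0.0408]
ee_rot: [0.806, 0.592, -0.001, -0.005]
wrist_force: [-0.9, -2.0, 2.1]
finger_gap: 0.03
```

Emit:
move_arm([
  [0.3,0,0,0,0,0,0],
  [0.3,0,0,0,0,0,0],
  [0.3,0,0,0,0,0,0],
  [0.3,0,0,-20,0,0,0],
  [0.3,0,0,-40,0,0,0],
  [0.3,-20,0,-40,0,0,0],
  [0.2,-30,0,0,0,0,0],
  [0.2,0,0,0,0,0,0],
])

```text
time: 11.02
position: [0.4164, 0.0152, 0.1432]
ee_rot: [0.805, 0.593, -0.001, -0.005]
wrist_force: [-0.8, 1.1, 0.1]
finger_gap: 0.069
```

Run:
```python
from h import *
im,p=wsnap("w6.png");print(arm.sense()["finger_gap"]);to_tool([.5105,-.1805,.135],-.0986)
a,b=[int(x) for x in px(p,[.433,.0767,.02])[0]];print(a,b)
cv2.imwrite("pics/w6c.png",cv2.resize(im[max(0,b-80):b+80,max(0,a-100):a+100],None,fx=3,fy=3))
```

```text
0.067969208179875
pos [0.4171 0.0157 0.1432] shift [-159.7  147.5    6.4]
turn z -0.203 q [0.01 0.32 2.15 0.01 0.68 0.3 ]
320 119
```

View pics/w6c.png

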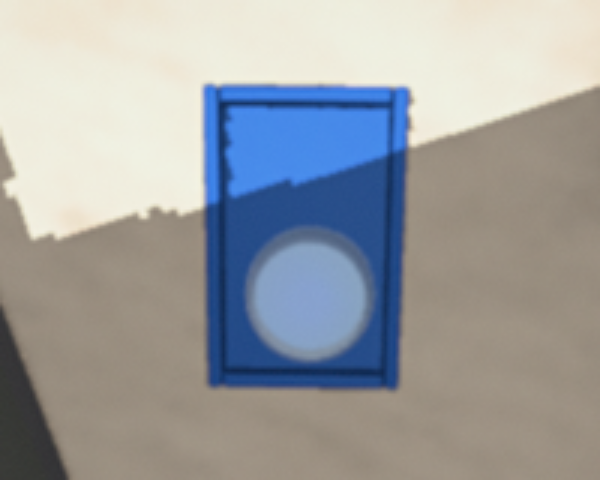

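The cap stands flat in the tray against the near wall, at crop (308,295). About 31 mm is free on the far side for the bottle.

Emit:
move_arm([
  [0.2,0,0,0,0,0,-0.1],
  [0.2,0,0,0,0,0,-0.103],
  [0.2,-47,28,0,0,0,0],
  [0.2,-47,28,0,0,0,0],
  [0.2,-47,28,0,0,0,0],
  [0.2,-45,28,0,0,0,0],
  [0.2,0,0,0,0,0,0],
])

```text
time: 11.95
position: [0.5176, -0.1804, 0.1379]
ee_rot: [0.737, 0.676, -0.001, -0.006]
wrist_force: [-0.8, 0.5, 0.1]
finger_gap: 0.0683
```

Run:
```python
from h import *
to_tool([.5105,-.1800,.051],-.0986)
```

```text
pos [ 0.5176 -0.1804  0.1379] shift [-0.8 -6.3 86.9]
turn z 0.013 q [-0.36  0.48  1.87  0.01  0.8  -0.28]
```

Emit:
move_arm([
  [0.2,0,-6,20,0,0,0.013],
  [0.2,0,0,25,0,0,0],
  [0.2,0,0,25,0,0,0],
  [0.2,0,0,8,0,0,0],
  [0.2,0,0,0,0,0,0],
])

```text
time: 12.58
position: [0.51, -0.1741, 0.0557]
ee_rot: [0.74, 0.672, -0.002, -0.008]
wrist_force: [0.3, 0.7, 0.2]
finger_gap: 0.0683
```

Run:
```python
from h import *
to_tool([.5105,-.1800,.051],-.0986)
```

```text
pos [ 0.51   -0.1741  0.0557] shift [-5.9  1.1  4.6]
turn z 0.002 q [-0.35  0.62  1.91  0.01  0.63 -0.26]
```

Emit:
move_arm([
  [0.2,-6,1,3,0,0,0],
  [0.2,0,0,2,0,0,0],
  [1,0,0,0,0,0,0],
  [1,0,0,0,0,0,0],
  [1,0,0,0,0,0,0],
  [1,0,0,0,0,0,0],
  [1,0,0,0,0,0,0],
], newtons=30)

```text
time: 13.45
position: [0.512, -0.1808, 0.0529]
ee_rot: [0.74, 0.672, -0.001, -0.006]
wrist_force: [-1.0, -0.2, 0.5]
finger_gap: 0.0205
```

Emit:
move_arm([
  [1,0,0,-12,0,0,0],
  [1,0,0,-30,0,0,0],
  [1,0,0,-40,0,0,0],
  [1,40,-20,0,0,0,0],
  [1,50,-20,0,0,0,0],
  [1,50,-20,0,0,0,0],
  [1,50,-20,0,0,0,0],
  [1,50,-20,0,0,0,0],
  [1,20,0,0,0,0,0.11],
  [1,0,0,0,0,0,0.1],
  [1,0,0,0,0,0,0],
])

```text
time: 14.82
position: [0.4394, 0.0945, 0.1485]
ee_rot: [0.809, 0.588, 0.003, -0.003]
wrist_force: [0.8, -0.2, 0.4]
finger_gap: 0.0201
```

Run:
```python
from h import *
print(arm.sense()["finger_gap"]);to_tool([.4387,.0943,.042],-.31)
```

```text
0.020127120387705477
pos [0.4394 0.0945 0.1485] shift [ -1.4  -0.6 106.5]
turn z -0.002 q [0.18 0.34 2.09 0.01 0.71 0.48]
```

Emit:
move_arm([
  [1,-1,-1,25,0,0,0],
  [1,0,0,30,0,0,0],
  [1,0,0,25,0,0,0],
  [1,0,0,10,0,0,0],
  [1,0,0,0,0,0,0],
])

```text
time: 15.45
position: [0.4413, 0.0937, 0.059]
ee_rot: [0.806, 0.591, 0.006, -0.001]
wrist_force: [-0.8, 0.4, -0.0]
finger_gap: 0.0206
```

Run:
```python
from h import *
to_tool([.4387,.0943,.0425],-.31)
```

```text
pos [0.4413 0.0937 0.059 ] shift [-0.4 -2.7 16.5]
turn z 0.005 q [0.18 0.53 2.11 0.02 0.49 0.47]
```

Emit:
move_arm([
  [1,0,-2.5,0,0,0,0],
  [1,0,0,9,0,0,0],
  [1,0,0,6,0,0,0],
  [1,0,0,1,0,0,0],
  [1,0,0,0,0,0,0],
])

```text
time: 16.08
position: [0.4403, 0.0948, 0.044]
ee_rot: [0.806, 0.592, 0.008, -0.001]
wrist_force: [-0.2, -0.0, -0.3]
finger_gap: 0.0203
```

Emit:
move_arm([
  [1,0,-1,3,0,0,0],
  [1,0,0,1,0,0,0],
  [1,0,0,0,0,0,0],
])

```text
time: 16.45
position: [0.4396, 0.0953, 0.0407]
ee_rot: [0.806, 0.592, 0.008, -0.0]
wrist_force: [0.0, -0.3, 0.0]
finger_gap: 0.0207
```

Emit:
move_arm([
  [0.4,0,0,0,0,0,0],
  [0.4,0,0,0,0,0,0],
  [0.4,0,0,0,0,0,0],
  [0.4,0,0,-20,0,0,0],
  [0.3,0,0,-40,0,0,0],
  [0.2,0,0,-40,0,0,0],
  [0,-20,0,-10,0,0,0],
  [0,0,0,0,0,0,0],
])

```text
time: 17.45
position: [0.4318, 0.0748, 0.1528]
ee_rot: [0.806, 0.592, 0.007, -0.001]
wrist_force: [-0.3, 0.6, -0.9]
finger_gap: 0.0853
```

Run:
```python
from h import *
im,p=wsnap("w7.png");print(arm.sense()["finger_gap"]);to_tool([.524,.307,.15],-.268)
a,b=[int(x) for x in px(p,[.433,.0767,.02])[0]];print(a,b)
cv2.imwrite("pics/w7c.png",np.hstack([cv2.resize(im[max(0,b-90):b+90,a-80:a+80],None,fx=2.2,fy=2.2),cv2.resize(im,None,fx=.66,fy=.66)[:396,:]]) if 0 else cv2.resize(im[:360],(780,439)))
```

```text
0.08550172502402614
pos [0.4322 0.0752 0.1526] shift [248.6  18.2   5.9]
turn z -0.036 q [0.14 0.32 2.11 0.01 0.7  0.43]
321 198
```

View pics/w7c.png

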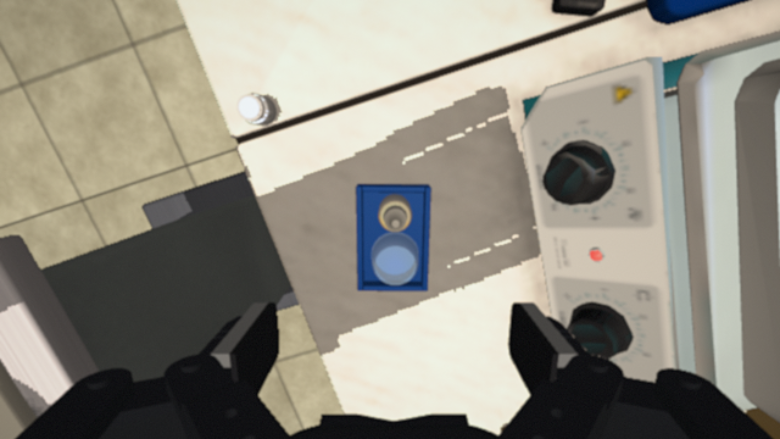

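The bottle and cap stand upright side by side in the tray, with the nozzle at (396,215) and the cap at (397,258). The weight is undisturbed at (257,108). On to the square.

Emit:
move_arm([
  [0,0,0,0,0,0,0.036],
  [0,50,2,0,0,0,0],
  [0,50,2,0,0,0,0],
  [0,50,2,0,0,0,0],
  [0,50,2,0,0,0,0],
  [0,48,2,0,0,0,0],
  [0,0,0,0,0,0,0],
])

```text
time: 18.38
position: [0.5264, 0.3148, 0.1483]
ee_rot: [0.82, 0.573, 0.003, -0.002]
wrist_force: [-0.2, -1.4, 0.1]
finger_gap: 0.0854
```

Run:
```python
from h import *
to_tool([.524,.307,.028],-.268)
im,p=wsnap("w8.png")
y=-.268;h=np.array([.4985,.2155]);Rm=np.array([[np.cos(y),-np.sin(y)],[np.sin(y),np.cos(y)]])
print(px(p,[[*(h+Rm@q[:2]),q[2]] for q in[(-.01,.0,.03),(.01,0,.03),(.01,.14,.03),(-.01,.14,.03)]]).round())
```

```text
pos [0.5264 0.3148 0.1483] shift [ -9.1   0.4 120.2]
turn z -0.084 q [0.52 0.54 1.73 0.01 0.87 0.86]
[[320. 320.]
 [343. 319.]
 [331. 156.]
 [304. 159.]]
```

Run:
```python
from h import *
im=cv2.imread("pics/w8.png");p=pickle.load(open("pics/w8.png.p","rb"));g=cv2.cvtColor(im,cv2.COLOR_BGR2GRAY)
for v in(170,200,230):print(v,list(enumerate(g[v,284:364:2]))and g[v,284:364:2].tolist())
print("col",g[130:190:2,318].tolist())
```

```text
170 [146, 145, 146, 146, 145, 145, 145, 144, 143, 143, 106, 102, 104, 105, 104, 106, 105, 105, 106, 105, 106, 105, 105, 110, 143, 143, 141, 140, 141, 142, 142, 143, 144, 144, 144, 145, 145, 146, 146, 148]
200 [142, 142, 142, 140, 139, 140, 140, 139, 138, 138, 138, 128, 100, 105, 104, 103, 104, 104, 104, 104, 104, 104, 104, 105, 104, 141, 142, 143, 144, 144, 145, 145, 144, 144, 142, 142, 141, 143, 143, 143]
230 [147, 146, 146, 147, 148, 145, 144, 142, 141, 141, 141, 142, 142, 116, 100, 102, 101, 103, 101, 103, 103, 103, 104, 103, 103, 103, 139, 146, 145, 147, 146, 145, 145, 145, 144, 144, 143, 143, 142, 144]
col [148, 147, 147, 148, 146, 143, 144, 144, 146, 146, 146, 142, 73, 52, 78, 104, 104, 104, 105, 105, 105, 106, 106, 106, 107, 105, 106, 105, 103, 103]
```

Emit:
move_arm([
  [0,-9,0,10,0,0,-0.084],
  [0,0,0,30,0,0,0],
  [0,0,0,30,0,0,0],
  [0,0,0,25,0,0,0],
  [0,0,0,0,0,0,0],
])

```text
time: 19.05
position: [0.5171, 0.2996, 0.0467]
ee_rot: [0.796, 0.605, -0.003, -0.003]
wrist_force: [-0.4, -0.2, -0.1]
finger_gap: 0.0856
```

Run:
```python
from h import *
to_tool([.524,.307,.029],-.268);s=arm.sense();print(R.from_quat(s["ee_rot"]).as_matrix().round(3),s["wrist_force"])
```

```text
pos [0.5171 0.2996 0.0467] shift [ 9.   4.8 17.6]
turn z -0.003 q [0.5  0.68 1.78 0.01 0.68 0.77]
[[ 0.268  0.963 -0.007]
 [ 0.963 -0.268  0.001]
 [-0.001 -0.007 -1.   ]] [-0.40021254 -0.23956539 -0.06126575]
```

Emit:
move_arm([
  [0,9,5,8,-0.007,0,0],
  [0,0,0,8,0,0,0],
  [0,0,0,0,0,0,0],
])

```text
time: 19.42
position: [0.5255, 0.3071, 0.0314]
ee_rot: [0.797, 0.604, 0.0, 0.001]
wrist_force: [0.3, 0.6, -0.5]
finger_gap: 0.0855
```

Run:
```python
from h import *
to_tool([.524,.307,.029],-.268);s=arm.sense();print(R.from_quat(s["ee_rot"]).as_matrix().round(4),s["wrist_force"])
```

```text
pos [0.5255 0.3071 0.0314] shift [-0.5 -1.4  2.4]
turn z -0.005 q [ 0.51  0.72  1.76 -0.    0.66  0.78]
[[ 2.693e-01  9.631e-01  1.400e-03]
 [ 9.631e-01 -2.693e-01 -5.000e-04]
 [-1.000e-04  1.500e-03 -1.000e+00]] [ 0.25903381  0.57425276 -0.49813115]
```

Emit:
move_arm([
  [0.5,0,-1,2,0,0,0],
  [1,0,0,0,0,0,0],
  [1,0,0,0,0,0,0],
  [1,0,0,0,0,0,0],
  [1,0,0,0,0,0,0],
  [1,0,0,0,0,0,0],
], newtons=80)

```text
time: 20.18
position: [0.5251, 0.3079, 0.0308]
ee_rot: [0.797, 0.604, 0.002, 0.001]
wrist_force: [0.1, 1.0, -1.4]
finger_gap: 0.0186
```

Run:
```python
from h import *
s=arm.sense();print(R.from_quat(s["ee_rot"]).as_matrix().round(4),s["wrist_force"],s["torque"],s["finger_gap"])
c=np.array([.4931,-.3095]);y=-.0986;yd=np.array([-np.sin(y),np.cos(y)])
for o in(.0955,.115):to_tool([*(c+o*yd),.10],y)
```

```text
[[ 2.693e-01  9.630e-01  3.300e-03]
 [ 9.630e-01 -2.693e-01  7.000e-04]
 [ 1.600e-03  3.000e-03 -1.000e+00]] [ 0.1330975   1.00928801 -1.42197471] [ 0.09546226 -0.06508494  0.02196477] 0.01856231751219892
pos [0.5251 0.3079 0.0308] shift [-509.   119.1  -69.7]
turn z -0.174 q [ 0.51  0.72  1.76 -0.    0.66  0.79]
pos [0.5251 0.3079 0.0308] shift [-489.8  115.8  -69.6]
turn z -0.174 q [ 0.51  0.72  1.76 -0.    0.66  0.79]
```

Emit:
move_arm([
  [1,0,0,-15,0,0,0],
  [1,0,0,-30,0,0,0],
  [1,0,0,-35,0,0,-0.087],
  [1,0,0,-35,0,0,-0.087],
  [1,-42,-20,0,0,0,0],
  [1,-42,-20,0,0,0,0],
  [1,-42,-20,0,0,0,0],
  [1,-42,-20,0,0,0,0],
  [1,-46,4,0,0,0,0],
  [1,-46,4,0,0,0,0],
  [1,-46,4,0,0,0,0],
  [1,-46,4,0,0,0,0],
  [1,-46,4,0,0,0,0],
  [1,0,0,0,0,0,0],
])

```text
time: 21.92
position: [0.4276, -0.0935, 0.1597]
ee_rot: [0.738, 0.674, 0.008, 0.005]
wrist_force: [-0.0, 0.8, -1.6]
finger_gap: 0.0183
```

```bash
cat > c.py <<'E'
from h import *
import sys
s=arm.sense();M=R.from_quat(s["ee_rot"]).as_matrix();f=np.array(s["wrist_force"])
print("t",s["time"],"gap",round(s["finger_gap"],4),"F",f.round(1),"tq",np.round(s["torque"],2))
c=np.array([.4931,-.3095]);y=-.0986;yd=np.array([-np.sin(y),np.cos(y)]);xd=np.array([np.cos(y),np.sin(y)])
d=s["position"][:2]-c;print("corner frame x,y,z mm",(d@xd*1000).round(1),(d@yd*1000).round(1),round(s["position"][2]*1000,1),"Fx,Fy",(f[:2]@xd).round(1),(f[:2]@yd).round(1))
print("toolx",M[:,0].round(4),"tooly",M[:,1].round(4))
to_tool([*(c+float(sys.argv[1])*yd),float(sys.argv[2])],y)
E
python3 c.py .13 .14
```

```text
t 21.925 gap 0.0183 F [-0.   0.8 -1.6] tq [ 0.05 -0.   -0.02]
corner frame x,y,z mm -86.5 208.5 159.7 Fx,Fy -0.1 0.8
toolx [0.0903 0.9959 0.0043] tooly [ 0.9958 -0.0903  0.0176]
pos [ 0.4276 -0.0935  0.1597] shift [-79.3  85.5  20.9]
turn z 0.008 q [-0.25  0.3   2.11  0.01  0.71 -0.16]
```

Emit:
move_arm([
  [1,-26,28,7,0.0146,-0.003,0.008],
  [1,-26,28,7,0,0,0],
  [1,-26,28,7,0,0,0],
  [1,0,0,0,0,0,0],
])

```text
time: 22.42
position: [0.5058, -0.1794, 0.1413]
ee_rot: [0.741, 0.672, 0.002, 0.001]
wrist_force: [-0.1, 0.3, -1.7]
finger_gap: 0.0187
```

```bash
python3 c.py .13 .06
```

```text
t 22.425 gap 0.0187 F [-0.1  0.3 -1.7] tq [ 0.08  0.03 -0.  ]
corner frame x,y,z mm -0.1 130.7 141.3 Fx,Fy -0.1 0.3
toolx [0.0981 0.9952 0.0017] tooly [ 0.9952 -0.0981  0.0043]
pos [ 0.5058 -0.1794  0.1413] shift [-0.9 -0.2 81.3]
turn z 0.0 q [-0.36  0.46  1.9   0.    0.77 -0.27]
```

Emit:
move_arm([
  [1,0,0,20,0,0,0],
  [1,0,0,30,0,0,0],
  [1,0,0,25,0,0,0],
  [1,0,0,5,0,0,0],
  [1,0,0,0,0,0,0],
])

```text
time: 23.05
position: [0.5047, -0.1737, 0.0624]
ee_rot: [0.74, 0.673, 0.002, 0.0]
wrist_force: [0.9, 0.2, -1.4]
finger_gap: 0.0187
```

```bash
python3 c.py .1 .05
```

```text
t 23.05 gap 0.0187 F [ 0.9  0.2 -1.4] tq [ 0.05 -0.01 -0.04]
corner frame x,y,z mm -1.8 136.3 62.4 Fx,Fy 0.8 0.3
toolx [0.0949 0.9955 0.0029] tooly [ 0.9955 -0.0949  0.0032]
pos [ 0.5047 -0.1737  0.0624] shift [-36.3   1.6  12.3]
turn z 0.004 q [-0.36  0.59  1.93  0.01  0.61 -0.27]
```

Emit:
move_arm([
  [1,-15,1.5,5,0,0,0.004],
  [1,-15,0,5,0,0,0],
  [1,0,0,1,0,0,0],
  [1,0,0,0,0,0,0],
])

```text
time: 23.55
position: [0.5045, -0.2068, 0.0532]
ee_rot: [0.742, 0.671, 0.003, 0.002]
wrist_force: [-0.7, -0.2, -1.7]
finger_gap: 0.0188
```

```bash
python3 c.py .095 .047
python3 - <<'E'
from h import *
snap("scene","s9.png");im,p=wsnap("w9.png")
E
```

```text
t 23.55 gap 0.0188 F [-0.7 -0.2 -1.7] tq [ 0.04 -0.03 -0.04]
corner frame x,y,z mm 1.2 103.3 53.2 Fx,Fy -0.7 -0.3
toolx [0.0999 0.995  0.0017] tooly [ 0.995  -0.0999  0.0071]
pos [ 0.5045 -0.2068  0.0532] shift [-8.4 -1.3  6.1]
turn z -0.001 q [-0.41  0.62  1.91  0.01  0.61 -0.32]
```

Emit:
move_arm([
  [1,-3,0,3,0.004,0,0],
  [1,0,0,2,0,0,0],
  [1,0,0,0,0,0,0],
])

```text
time: 24.02
position: [0.5043, -0.2091, 0.0479]
ee_rot: [0.741, 0.671, 0.002, 0.0]
wrist_force: [-0.2, -0.3, -1.7]
finger_gap: 0.0182
```

```bash
python3 c.py .095 .047
```

```text
t 24.025 gap 0.0182 F [-0.2 -0.3 -1.7] tq [0.04 0.05 0.01]
corner frame x,y,z mm 1.3 101.0 47.9 Fx,Fy -0.1 -0.3
toolx [0.0986 0.9951 0.0017] tooly [ 0.9951 -0.0986  0.0027]
pos [ 0.5043 -0.2091  0.0479] shift [-6.  -1.3  0.9]
turn z -0.0 q [-0.42  0.63  1.9   0.    0.6  -0.32]
```

Emit:
move_arm([
  [1,-3,-0.5,0,0,0,0],
  [1,0,0,0,0,0,0],
  [1,-2,0,0,0,0,0],
  [1,0,0,0,0,0,0],
])

```text
time: 24.52
position: [0.5031, -0.2128, 0.0478]
ee_rot: [0.741, 0.671, 0.002, -0.001]
wrist_force: [0.7, 0.5, -0.9]
finger_gap: 0.0185
```

```bash
python3 c.py .095 .047
```

```text
t 24.525 gap 0.0185 F [ 0.7  0.5 -0.9] tq [ 0.1  -0.03 -0.03]
corner frame x,y,z mm 0.4 97.2 47.8 Fx,Fy 0.6 0.5
toolx [0.0985 0.9951 0.0036] tooly [ 0.9951 -0.0985  0.0016]
pos [ 0.5031 -0.2128  0.0478] shift [-2.2 -0.4  0.7]
turn z -0.0 q [-0.42  0.63  1.9   0.01  0.61 -0.33]
```

Emit:
move_arm([
  [1,-2,0,0,0,0,0],
  [1,-2,0,0,0,0,0],
  [1,-2,0,0,0,0,0],
])

```text
time: 24.9
position: [0.5027, -0.2131, 0.0476]
ee_rot: [0.741, 0.671, 0.004, -0.004]
wrist_force: [4.3, 15.8, 0.3]
finger_gap: 0.019
```

```bash
python3 c.py .095 .047
```

```text
t 24.9 gap 0.019 F [ 4.3 15.8  0.3] tq [ 1.9  -0.76  0.29]
corner frame x,y,z mm 0.0 96.9 47.6 Fx,Fy 2.7 16.2
toolx [0.0983 0.9951 0.0106] tooly [ 9.952e-01 -9.830e-02 -7.000e-04]
pos [ 0.5027 -0.2131  0.0476] shift [-1.9 -0.   0.6]
turn z 0.0 q [-0.43  0.63  1.9   0.02  0.61 -0.34]
```

Emit:
move_arm([
  [1,-0.5,0,0.5,0,-0.007,0],
  [1,-0.8,0,1,0,-0.003,0],
  [1,-1.2,0,1.2,0,-0.002,0],
])

```text
time: 25.28
position: [0.5028, -0.213, 0.0467]
ee_rot: [0.741, 0.672, 0.0, -0.001]
wrist_force: [-0.8, 16.0, 21.8]
finger_gap: 0.0182
```

```bash
python3 c.py .095 .047
```

```text
t 25.275 gap 0.0182 F [-0.8 16.  21.8] tq [2.34 0.23 0.14]
corner frame x,y,z mm 0.2 97.0 46.7 Fx,Fy -2.4 15.8
toolx [0.098  0.9952 0.0012] tooly [ 0.9952 -0.098  -0.0013]
pos [ 0.5028 -0.213   0.0467] shift [-2.  -0.2 -0.3]
turn z 0.0 q [-0.42  0.64  1.9   0.    0.61 -0.33]
```

Emit:
move_arm([
  [1,-0.9,0,0.6,0,0,0],
  [1,-0.9,0,0.6,0,0,0],
  [1,-0.9,0,0.6,0,0,0],
  [1,-0.9,0,0.6,0,0,0],
])

```text
time: 25.78
position: [0.5028, -0.213, 0.0467]
ee_rot: [0.741, 0.671, 0.001, -0.003]
wrist_force: [-0.2, 10.0, 7.4]
finger_gap: 0.0186
```

```bash
python3 c.py .095 .047;python3 - <<'E'
from h import *
a=snap("scene","s10.png");b,p=wsnap("w10.png")
cv2.imwrite("pics/f.png",np.hstack([cv2.resize(a[215:335,290:430],None,fx=3.2,fy=3.2,interpolation=cv2.INTER_CUBIC),cv2.resize(b[:,150:450],(300,384))[:, :]]))
E
python3 c.py .095 .047
```

```text
t 25.775 gap 0.0186 F [-0.2 10.   7.4] tq [ 1.3  -0.16  0.11]
corner frame x,y,z mm 0.1 97.0 46.7 Fx,Fy -1.2 9.9
toolx [0.0984 0.9951 0.0056] tooly [ 0.9951 -0.0984 -0.0019]
pos [ 0.5028 -0.213   0.0467] shift [-2.  -0.1 -0.3]
turn z 0.0 q [-0.42  0.64  1.9   0.01  0.61 -0.33]
t 25.875 gap 0.0188 F [ 0.9 10.   7. ] tq [ 1.32 -0.08  0.1 ]
corner frame x,y,z mm 0.2 97.0 46.7 Fx,Fy -0.1 10.1
toolx [0.0984 0.9951 0.0056] tooly [ 0.9951 -0.0984 -0.0018]
pos [ 0.5028 -0.213   0.0467] shift [-2.  -0.2 -0.3]
turn z 0.0 q [-0.42  0.64  1.9   0.01  0.61 -0.33]
```

View pics/f.png

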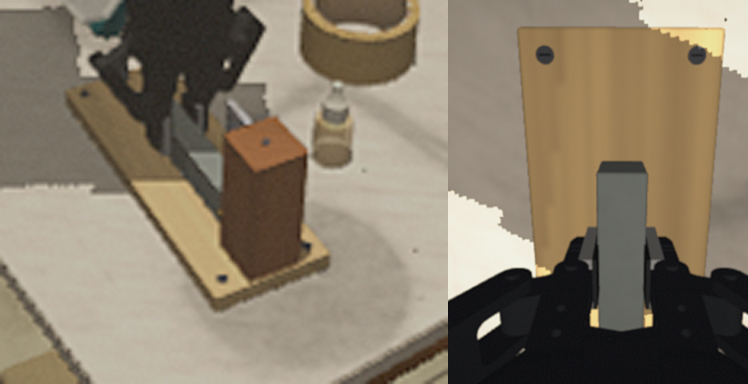

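The scene crop shows the square on the board against the post, and the wrist view shows its stock in line with the board. The pitch has drifted about 4 mrad, so I'll correct that and raise the downward press slightly.

Emit:
move_arm([
  [1,-0.9,0,0.8,0,-0.006,0],
  [1,-0.9,0,0.8,0,-0.003,0],
  [1,-0.9,0,0.7,0,-0.002,0],
])

```text
time: 26.25
position: [0.5028, -0.2129, 0.0467]
ee_rot: [0.741, 0.671, -0.002, -0.0]
wrist_force: [1.0, 10.2, 6.7]
finger_gap: 0.0183
```

```bash
python3 c.py .095 .047
```

```text
t 26.25 gap 0.0183 F [ 1.  10.2  6.7] tq [ 1.7  -0.13  0.16]
corner frame x,y,z mm 0.2 97.1 46.7 Fx,Fy 0.0 10.2
toolx [ 0.0989  0.9951 -0.0021] tooly [ 0.9951 -0.0989 -0.0023]
pos [ 0.5028 -0.2129  0.0467] shift [-2.1 -0.2 -0.3]
turn z -0.001 q [-0.42  0.64  1.9  -0.    0.61 -0.32]
```

Emit:
move_arm([
  [1,-0.9,0,1.1,-0.004,0.002,0],
  [1,-0.9,0,1.1,-0.001,0,0],
  [1,-0.9,0,1.0,0,-0.001,0],
])

```text
time: 26.62
position: [0.5027, -0.213, 0.0467]
ee_rot: [0.741, 0.671, 0.002, -0.0]
wrist_force: [0.1, 11.2, 10.5]
finger_gap: 0.0185
```

```bash
python3 c.py .095 .047
```

```text
t 26.625 gap 0.0185 F [ 0.1 11.2 10.5] tq [1.59 0.16 0.17]
corner frame x,y,z mm 0.1 97.0 46.7 Fx,Fy -1.0 11.1
toolx [0.0989 0.9951 0.0023] tooly [ 0.9951 -0.0989  0.002 ]
pos [ 0.5027 -0.213   0.0467] shift [-2.  -0.1 -0.3]
turn z -0.0 q [-0.42  0.63  1.9   0.01  0.6  -0.33]
```

Run:
```python
from h import *
for i in range(4):arm.grab_frame("top")
s=arm.sense();print(s["time"],s["wrist_force"].round(1),s["position"].round(4),R.from_quat(s["ee_rot"]).as_matrix().round(4)[2])
f=s["wrist_force"]
if f[1]>9 and f[2]>8: print("done",arm.job_done())
```

```text
26.825 [-0.4 10.7 11.8] [ 0.5027 -0.213   0.0467] [ 0.0023  0.0019 -1.    ]
the job is handed in; nothing more can be done
done None
```

I packed the cap and then the bottle upright, side by side, in the blue tray. Then I stood the try square on the baseboard, centred it on the post, pushed it into the corner, and handed in at 26.8 s of the 72 s while still gripping it.

- **Forces at hand-in:** the wrist read 10.7 N from the post and 11.8 N up from the board, and both held steady over the last 0.2 s.
- **Fit in the corner:** the gripper's pitch and roll were back within about 1 mrad of where they were when it gripped the square flat on the table. The centring is within about 1 mm by my fit of the post. I inferred flush contact from force, height and tilt, with no close-up of the contact edge.
- **One disagreement:** the post was first touched about 2 mm from where I expected it. That is about the error of the camera calibration and of where I gripped the square, so I relied on the contact force.
- **Grips:** the first grip on the cap was too high on its dome, so I reopened and gripped lower before lifting. The second held at a 30 mm opening on the 34 mm cap, probably still on its curve, and the cap stayed upright.
- **Bystanders:** the last pictures showing the tape roll and the weight had them in place. I did not check the lamp again at the end, but nothing was moved near it.

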